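# Spring the galley hatch

### The arm

A 7-joint arm with a two-finger parallel gripper is mounted at the origin on the work surface. World frame = base frame: x ahead of the robot, y to its left, z up, the work surface at z = 0. Lengths are in m, angles in rad, forces in N, time in s.
With the tool pointing down it reaches from about 0.425 to 0.925 m from the base axis. Payload 6.8 kg.
Tool frame: the origin (TCP) lies between the finger pads; the fingertips stand finger_overhang ahead of it and the grasp point (between the pads) lies 6 mm ahead of it (finger_overhang is the distance from the TCP to the fingertips, in m); z points along the fingers, y is the line along which they close (so a half turn about z gives the same grasp; the last joint's range is limited). The gripper opens to 85 mm and grips with 20 to 120 N. Pads are 22 mm wide; open, the fingers measure 114 mm over their backs; the gripper's body (76 mm by 85 mm) begins 54 mm behind the grasp point. The pads swing forward as they close: fully open they stand 13 mm farther back than shut.
Start: joints at [-1.341, 0.477, 0.022, 1.555, -0.011, 1.109, -0.083], TCP at [0.224, 0.637, 0.256] pointing down, gripper open.
Joint ranges: [-2.96, 2.96], [-0.34, 2.1], [-1.41, 1.46], [0.24, 2.44], [-1.37, 4.51], [0.17, 1.92], [-2.96, 2.96]. Speed limits (rad/s): [2.39, 2.39, 3.14, 3.14, 3.14, 3.14, 3.14].

### API

Orientations are given as a unit quaternion [w, x, y, z].
In Python, from station import * gives the robot as it stands.
- The arm moves only by the tool drive_tool, never from a script. Its argument "increments" is a list of rows, each an object of numbers: "claw": the finger opening in m, from 0 to 0.0854; "dx", "dy", "dz": the shift along the tool's x, y, z in m; "wx", "wy", "wz": the turn, a rotation vector about the tool's x, y, z in degrees. A call has 1 to 20 rows; each row shifts and turns the commanded pose from where the row before left it, along the tool's axes as they then stand; what a row does not reach is not made up. A row lasts 1/8 s, in which the tool goes at most 62.5 mm and 10.7 degrees, less where a joint would pass 70% of its speed; a pose out of reach is approached as far as the arm can. A call with a gripper value outside its range is refused whole. The fingers move at their own pace and stop on an object; "newtons" is the grip in N (left out, the last holds). Time passes only in rows, so rows that do not move let the fingers close. It gives the time, the measured TCP pose, the force, the opening and the grip force at its end, in the units of the state.
- get_obs(): the state, without advancing time (a new reading comes with each control period).
- read_camera(name): name is "scene" or "top"; returns (picture, depth): 420x560x3 uint8, red, green, blue; 420x560 float32, m along the optical axis (not along the pixel's ray), 0 where there is no reading.
- calibration(name): a dict with "intrinsics" (3x3 intrinsics, pixels), "R" (3x3) and "t" (3): a world point X has camera coordinates R X + t. Camera axes: x right, y down, z forward; pixel columns grow to the right and rows downward; lengths in m; the calibration is good to about 2 mm. A picture is of the moment at which its call begins. calibration takes no time and is no camera call.
- hand_in(): hands the job in; it is judged then, once.
The state is a dict: "t": time; "q": joint angles; "joint_vel": joint speeds; "joint_torque": joint torques, N m; "eef_pos": TCP position; "tool_rot": TCP orientation; "contact_force": force on the tool from outside, world axes, zero at the start; "torque": the same for the moment, N m; "gripper_width": opening from 0.0 (shut) to 1.0 (fully open); "grasp_force": force on a finger pad.
Only numpy, scipy, OpenCV 4.12 (cv2) and the standard library are available. Lean on these libraries where they do the work, as an engineer would, in place of code of your own. Each camera call takes 0.05 s, during which the arm holds its last target. There are 200 camera calls.

### The job

The chopping board is lying over the hatch in the top of the galley locker. With your fingertips slide the board sideways, flat along the locker top and never lifted or tipped, until no part of it covers the hatch, while the hatch stays shut. Then press the hatch down at its round push plate until the catch lets go, take your hand away so that it springs ajar, and leave it ajar; leave the bottle, tumbler and bowl where they stand.

Things in the scene. Friction and masses are not known exactly. Their poses are not given: they have to be found in the camera images.
- locker: Raised locker fixed on the worktop: timber sides, flat green top 130 mm above its origin, x -135 to +250, y -340 to +340 mm. Origin on the worktop below the middle of the hatch; x from its front (robot side) to its back, y left, z up. Hatch opening, edged with a thin timber strip, x -90 to +90, y -100 to +100 mm; beside it the top is bare and firm. Rails: ends 12 mm high, inner faces y -325 and +325; back 35 mm high, front face x +232.
- hatch (a joint): Angle of the hatch lid, rad. 0: shut, flush with the top; positive: front edge up; negative: pressed in. Green, 177 mm front to back, 194 mm wide, 15 mm thick, 0.35 kg. A spring urges it up, a hidden catch under the front edge keeps it shut. The catch lets go at about -0.02; stop at -0.04. Then, when the finger is withdrawn, the lid rises and stays ajar at about 0.22. It does not latch again.
- hatch_hinge (a point): Middle of the hinge line, along the lid's back edge on the locker top: locker frame x +88, y 0, z 130 mm; the lid turns about the locker's y axis here. Two steel butt hinges mark it.
- push_plate (a point): Middle of the round steel push plate, 44 mm across, flush in the lid's top near its front edge, above the catch: locker frame x -62, y 0, z 131 mm while shut; moves with the lid. The board may cover it at first. Pressed here the lid gives way at 7 to 8 N; the catch lets go when the plate is 3 mm low and the stop comes at 6 mm.
- board: Light wooden chopping board, 220 mm (its x) by 150 mm (its y), 18 mm thick, 0.3 to 0.55 kg, loose, flat on the locker top over part of the hatch, long side roughly front to back (turned up to 0.3 rad from the locker's x). Longer than the opening, it rests on the rims before and behind it. Origin at the middle of its underside, z up.
- board_corner0 (a point): Corner of the board's underside at +110, +75 mm in the board's frame (back left).
- board_corner1 (a point): Corner of the board's underside at +110, -75 mm (back right).
- board_corner2 (a point): Corner of the board's underside at -110, +75 mm (front left).
- board_corner3 (a point): Corner of the board's underside at -110, -75 mm (front right).
- bottle: Green glass bottle, 64 mm across, 200 mm high, standing on the back part of the locker top behind the hatch; origin at the middle of its foot. Bystander.
- tumbler: Steel tumbler, 72 mm across at the rim, 115 mm high, standing on the back part of the locker top; origin at the middle of its foot. Bystander.
- bowl: Small white bowl, 84 mm across, 50 mm high, standing on the back part of the locker top; origin at the middle of its foot. Bystander.

How it is judged:
By the outcome, as a careful person would: the job done as asked, in the order asked, and still so for the second after the job is handed in, with the robot touching nothing.
It also fails if it takes over 54 s, if anything falls off the work surface, if the arm or the gripper's body presses on something with over 40 N, if the wrist force passes 120 N, or if a joint passes its speed limit or range.

## Working session

There is one attempt and no reset: what is moved stays moved. The work goes in short steps, Python scripts to look and compute and a tool call to move; the robot and the scene stay as the last step left them, time stands still between calls to the robot, and variables do not carry over. Pictures are saved under pics/ and viewed, at most 10 in all, crops included, and the job is handed in when it is done.

Besides the shell and the picture viewer there is one more tool, called after ">>>" by a JSON object that holds its "fn" and its "kwargs", one argument or row to a line. drive_tool: Moves the arm, as the interface text tells. Its arguments: {"type":"object","properties":{"increments":{"type":"array","items":{"type":"object","properties":{"claw":{"type":"number"},"dx":{"type":"number"},"dy":{"type":"number"},"dz":{"type":"number"},"wx":{"type":"number"},"wy":{"type":"number"},"wz":{"type":"number"}}}},"newtons":{"type":"number"}},"required":["increments"]}

```bash
mkdir -p pics; ls; python3 - <<'E'
from station import *
import cv2, numpy as np
o=get_obs(); print({k:np.round(v,3) for k,v in o.items()})
try: print(finger_overhang)
except Exception as e: print(e)
for n in ("top","scene"):
    p,d=read_camera(n); cv2.imwrite(f"pics/{n}0.png",p[:,:,::-1]); np.savez(f"/tmp/{n}0.npz",p=p,d=d)
    c=calibration(n); print(n,np.round(c["intrinsics"],1).tolist(),np.round(c["R"],3).tolist(),np.round(c["t"],3))
E
```

```text
pics
{'t': np.float64(0.0), 'q': array([-1.341,  0.478,  0.022,  1.556, -0.011,  1.109, -0.083]), 'joint_vel': array([-0.   , -0.001,  0.002, -0.001, -0.001, -0.001,  0.001]), 'joint_torque': array([ 0.0000e+00, -5.9644e+01,  1.6080e+00, -2.8120e+01,  1.2000e-02,
        9.0000e-03,  0.0000e+00]), 'eef_pos': array([0.224, 0.636, 0.255]), 'tool_rot': array([-0.   ,  0.168,  0.986, -0.001]), 'contact_force': array([ 0.335,  0.137, -1.03 ]), 'torque': array([ 0.011, -0.013,  0.018]), 'grasp_force': np.float64(0.0), 'gripper_width': np.float64(0.999)}
0.025
top [[491.9, 0.0, 278.1], [0.0, 491.9, 211.3], [0.0, 0.0, 1.0]] [[0.128, -0.992, 0.004], [-0.971, -0.126, -0.204], [0.203, 0.022, -0.979]] [-0.049  0.636  0.87 ]
scene [[492.5, 0.0, 286.0], [0.0, 492.5, 208.8], [0.0, 0.0, 1.0]] [[0.269, 0.963, -0.001], [0.701, -0.197, -0.685], [-0.66, 0.183, -0.729]] [-0.171 -0.365  1.449]
```

View pics/top0.png

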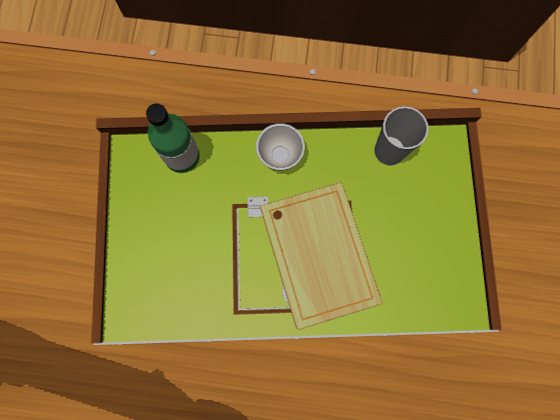

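View pics/scene0.png

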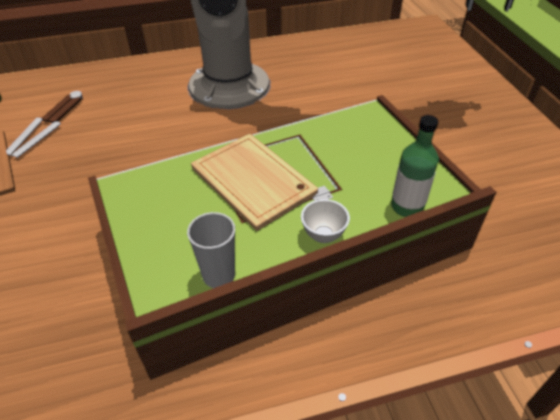

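The top view shows the locker spanning about (100,125) to (495,340). The hatch frame's left corners are near (235,205) and (235,312). The board's corners are near (262,207), (342,184), (381,300) and (300,328), so it covers the hatch's right part. The tumbler stands at back right, with its foot near (388,157), and the bowl is near (281,150). The way clear is to the right (-y).

```bash
cat > h.py <<'E'
from station import *
import cv2, numpy as np
def ray(n,uv,z):
    c=calibration(n);K,R,t=map(np.array,(c["intrinsics"],c["R"],c["t"]))
    uv=np.atleast_2d(np.array(uv,float)); o=-R.T@t
    d=(R.T@np.linalg.inv(K)@np.c_[uv,np.ones(len(uv))].T).T
    return o+d*((z-o[2])/d[:,2])[:,None]
def pts3(n,d):
    c=calibration(n);K,R,t=map(np.array,(c["intrinsics"],c["R"],c["t"]))
    v,u=np.mgrid[:420,:560]; P=np.stack([(u-K[0,2])/K[0,0]*d,(v-K[1,2])/K[1,1]*d,d],-1)
    return (P-t)@R
def board(p,P,top=0.130):
    h=cv2.cvtColor(p,cv2.COLOR_RGB2HSV)
    m=((abs(P[...,2]-top-.018)<.007)&(h[...,0]<28)&(h[...,2]>120)).astype(np.uint8)
    m=cv2.morphologyEx(m,cv2.MORPH_OPEN,np.ones((3,3)))
    m=cv2.morphologyEx(m,cv2.MORPH_CLOSE,np.ones((9,9)))
    c=max(cv2.findContours(m,0,2)[0],key=cv2.contourArea)
    w=ray("top",cv2.convexHull(c)[:,0],top+.018)[:,:2]
    return cv2.minAreaRect((w*1000).astype(np.float32))
def green(p):
    h=cv2.cvtColor(p,cv2.COLOR_RGB2HSV); return (abs(h[...,0].astype(int)-38)<8)&(h[...,1]>120)&(h[...,2]>90)
E
python3 - <<'E'
from h import *
z=np.load("/tmp/top0.npz");p,d=z["p"],z["d"];P=pts3("top",d)
g=green(p);gz=P[g&(d>0)]; print("green z",np.percentile(gz[:,2],[5,50,95]))
r=board(p,P);print("board",r,np.round(cv2.boxPoints(r)))
# green outline
m=cv2.morphologyEx(g.astype(np.uint8),cv2.MORPH_CLOSE,np.ones((5,5)))
c=max(cv2.findContours(m,0,2)[0],key=cv2.contourArea)
print(cv2.approxPolyDP(c,6,True)[:,0].tolist())
# front edge line: last green row per column
us=np.arange(120,480,4); vs=[np.max(np.where(g[:,u])[0])+.5 for u in us]
w=ray("top",np.c_[us,vs],.13); f=cv2.fitLine((w[:,:2]).astype(np.float32),cv2.DIST_HUBER,0,.01,.01).ravel();print("front",f)
# hatch frame dark strip
h=cv2.cvtColor(p,cv2.COLOR_RGB2HSV)
for nm,uv in dict(left=[(235,215),(235,300)],frontstrip=[(240,312),(290,312)]).items(): print(nm,ray("top",uv,.13))
for v in (230,270): print([tuple(int(a) for a in p[v,u]) for u in range(228,246)])
for u in (250,280): print([tuple(int(a) for a in p[v,u]) for v in range(304,320)])
for v in (200,260,320): 
    row=np.where(g[v])[0]; print(v,row.min(),row.max(),ray("top",[(row.min()-.5,v),(row.max()+.5,v)],.13)[:,:2])
E
python3 -c "
import cv2
a=cv2.imread('pics/top0.png')[110:350,80:510];cv2.imwrite('pics/crop.png',cv2.resize(a,None,fx=1.85,fy=1.85,interpolation=2))"
```

```text
green z [0.1281656  0.13058542 0.13301938]
board ((556.2127685546875, -49.20564270019531), (219.0318145751953, 149.03164672851562), 23.832242965698242) [[ 426.  -25.]
 [ 486. -162.]
 [ 686.  -73.]
 [ 626.   63.]]
[[465, 125], [429, 126], [424, 142], [394, 165], [374, 154], [381, 127], [297, 129], [305, 151], [283, 171], [256, 155], [261, 130], [192, 133], [200, 159], [183, 173], [162, 161], [147, 134], [111, 135], [103, 341], [489, 329]]
front [ 0.15708733 -0.9875847   0.4171856  -0.02967732]
left [[0.60707727 0.10554921 0.13      ]
 [0.460934   0.08406744 0.13      ]]
frontstrip [[ 0.44219786  0.07274959  0.13      ]
 [ 0.45302567 -0.0113323   0.13      ]]
[(158, 177, 67), (158, 176, 66), (159, 178, 66), (155, 171, 64), (133, 132, 51), (99, 50, 28), (100, 53, 27), (90, 57, 25), (118, 95, 52), (168, 153, 145), (173, 180, 167), (156, 176, 60), (157, 176, 66), (157, 176, 67), (157, 175, 67), (157, 176, 65), (158, 176, 66), (157, 176, 66)]
[(164, 178, 78), (165, 178, 77), (165, 178, 78), (167, 181, 79), (154, 162, 69), (112, 77, 35), (100, 53, 28), (93, 52, 24), (84, 62, 28), (129, 117, 96), (170, 165, 152), (172, 180, 145), (164, 178, 73), (164, 177, 76), (164, 177, 78), (165, 178, 78), (165, 178, 77), (164, 178, 76)]
[(168, 177, 85), (169, 177, 85), (170, 178, 84), (168, 176, 94), (156, 161, 136), (149, 149, 147), (126, 93, 55), (102, 54, 25), (103, 55, 28), (116, 87, 40), (160, 164, 78), (170, 180, 86), (169, 178, 85), (169, 178, 85), (169, 177, 85), (169, 178, 86)]
[(166, 177, 81), (166, 178, 80), (168, 178, 95), (172, 177, 147), (147, 148, 146), (123, 90, 52), (97, 51, 25), (100, 52, 28), (114, 86, 40), (159, 164, 75), (169, 181, 85), (167, 177, 82), (167, 177, 82), (167, 178, 83), (167, 177, 83), (168, 177, 83)]
200 109 474 [[ 0.60511392  0.33202474]
 [ 0.68874802 -0.31301584]]
260 106 481 [[ 0.49972706  0.31612782]
 [ 0.58320065 -0.33007589]]
320 104 488 [[ 0.39967919  0.29933165]
 [ 0.48278385 -0.34630666]]
```

View pics/crop.png

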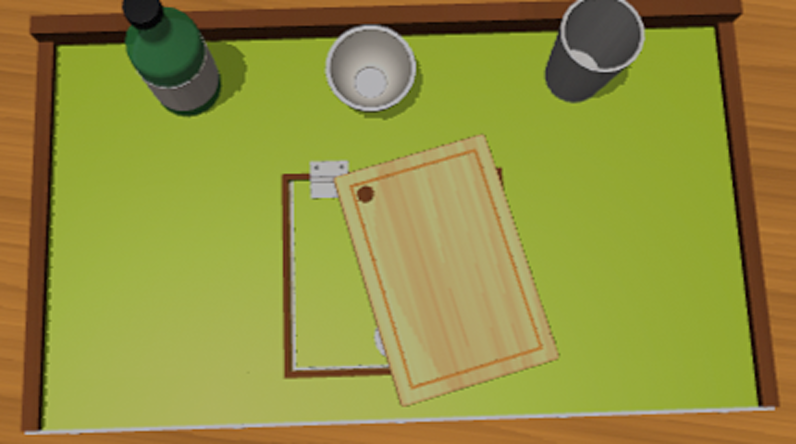

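The crop confirms the fit: locker yaw is about 9°, its origin about (0.550, -0.006), and the board is at locker (-1, -44) mm, turned about 15° from the locker's x. The rails come out 651 mm apart against 650 given, and the board 219 x 149 mm against 220 x 150. I'll put two spread fingertips against its left long side, starting from the bare top left of the hatch.

>>> {"fn": "drive_tool", "kwargs": {
  "increments": [
    {"dx": -0.0316,"dy": -0.0306},
    {"dx": -0.0316,"dy": -0.0306},
    {"dx": -0.0316,"dy": -0.0306},
    {"dx": -0.0316,"dy": -0.0306},
    {"dx": -0.0316,"dy": -0.0306},
    {"dx": -0.0316,"dy": -0.0306},
    {"dx": -0.0316,"dy": -0.0306},
    {"dx": -0.0316,"dy": -0.0306},
    {"dx": -0.0316,"dy": -0.0306},
    {"dx": -0.0316,"dy": -0.0306},
    {"dx": -0.0316,"dy": -0.0306},
    {"dx": -0.0316,"dy": -0.0306},
    {"dx": -0.0316,"dy": -0.0306},
    {"wz": 9.4},
    {"wz": 9.4},
    {"wz": 9.4},
    {"wz": 9.4},
    {"wz": 9.4},
    {"dz": 0.03},
    {"dz": 0.03}
  ]
}}

```text
schema error: expected keys claw, dx, dy, dz, wx, wy, wz
```

>>> {"fn": "drive_tool", "kwargs": {
  "increments": [
    {"claw": 0.085,"dx": -0.0316,"dy": -0.0306,"dz": 0,"wx": 0,"wy": 0,"wz": 0},
    {"claw": 0.085,"dx": -0.0316,"dy": -0.0306,"dz": 0,"wx": 0,"wy": 0,"wz": 0},
    {"claw": 0.085,"dx": -0.0316,"dy": -0.0306,"dz": 0,"wx": 0,"wy": 0,"wz": 0},
    {"claw": 0.085,"dx": -0.0316,"dy": -0.0306,"dz": 0,"wx": 0,"wy": 0,"wz": 0},
    {"claw": 0.085,"dx": -0.0316,"dy": -0.0306,"dz": 0,"wx": 0,"wy": 0,"wz": 0},
    {"claw": 0.085,"dx": -0.0316,"dy": -0.0306,"dz": 0,"wx": 0,"wy": 0,"wz": 0},
    {"claw": 0.085,"dx": -0.0316,"dy": -0.0306,"dz": 0,"wx": 0,"wy": 0,"wz": 0},
    {"claw": 0.085,"dx": -0.0316,"dy": -0.0306,"dz": 0,"wx": 0,"wy": 0,"wz": 0},
    {"claw": 0.085,"dx": -0.0316,"dy": -0.0306,"dz": 0,"wx": 0,"wy": 0,"wz": 0},
    {"claw": 0.085,"dx": -0.0316,"dy": -0.0306,"dz": 0,"wx": 0,"wy": 0,"wz": 0},
    {"claw": 0.085,"dx": -0.0316,"dy": -0.0306,"dz": 0,"wx": 0,"wy": 0,"wz": 0},
    {"claw": 0.085,"dx": -0.0316,"dy": -0.0306,"dz": 0,"wx": 0,"wy": 0,"wz": 0},
    {"claw": 0.085,"dx": -0.0316,"dy": -0.0306,"dz": 0,"wx": 0,"wy": 0,"wz": 0},
    {"claw": 0.085,"dx": 0,"dy": 0,"dz": 0,"wx": 0,"wy": 0,"wz": 9.4},
    {"claw": 0.085,"dx": 0,"dy": 0,"dz": 0,"wx": 0,"wy": 0,"wz": 9.4},
    {"claw": 0.085,"dx": 0,"dy": 0,"dz": 0,"wx": 0,"wy": 0,"wz": 9.4},
    {"claw": 0.085,"dx": 0,"dy": 0,"dz": 0,"wx": 0,"wy": 0,"wz": 9.4},
    {"claw": 0.085,"dx": 0,"dy": 0,"dz": 0,"wx": 0,"wy": 0,"wz": 9.4},
    {"claw": 0.085,"dx": 0,"dy": 0,"dz": 0.03,"wx": 0,"wy": 0,"wz": 0},
    {"claw": 0.085,"dx": 0,"dy": 0,"dz": 0.03,"wx": 0,"wy": 0,"wz": 0}
  ]
}}

```text
t: 2.6
eef_pos: [0.4794, 0.1255, 0.1957]
tool_rot: [0.0, 0.547, 0.837, 0.0]
contact_force: [-0.4, -0.3, -0.0]
gripper_width: 0.994
grasp_force: 0.0
```

>>> {"fn": "drive_tool", "kwargs": {
  "increments": [
    {"claw": 0.085,"dx": 0,"dy": 0,"dz": 0.015,"wx": 0,"wy": 0,"wz": 0},
    {"claw": 0.085,"dx": 0,"dy": 0,"dz": 0.015,"wx": 0,"wy": 0,"wz": 0},
    {"claw": 0.085,"dx": 0,"dy": 0,"dz": 0.005,"wx": 0,"wy": 0,"wz": 0},
    {"claw": 0.085,"dx": 0,"dy": 0,"dz": 0,"wx": 0,"wy": 0,"wz": 0}
  ]
}}

```text
t: 3.1
eef_pos: [0.4796, 0.1254, 0.1614]
tool_rot: [0.0, 0.547, 0.837, 0.0]
contact_force: [0.4, 0.9, -0.5]
gripper_width: 0.997
grasp_force: 0.0
```

```bash
python3 - <<'E'
from h import *
p,d=read_camera("scene"); P=pts3("scene",d); o=get_obs()
cv2.imwrite("pics/s1.png",cv2.resize(p[60:240,160:400,::-1],None,fx=3,fy=3))
e=o["eef_pos"]; R=np.array([[-.40,.9157],[.9157,.40]])
L=(P[...,:2]-e[:2])@R.T
m=(abs(L[...,0])<.02)&(abs(L[...,1])<.065)&(P[...,2]>.136)&(P[...,2]<.25)
print(e,o["contact_force"],m.sum()); 
for lo in np.arange(.136,.2,.006):
    k=m&(P[...,2]>lo)&(P[...,2]<lo+.006); print(round(lo,3),k.sum(),np.round([L[k][:,0].min(),L[k][:,0].max(),L[k][:,1].min(),L[k][:,1].max()],3) if k.any() else '')
E
```

```text
[0.47982253 0.12548108 0.16172836] [ 0.29565478  0.09811557 -0.17484011] 1116
0.136 0 
0.142 0 
0.148 12 [-0.008  0.007 -0.043  0.052]
0.154 33 [-0.01   0.013 -0.048  0.056]
0.16 46 [-0.01   0.012 -0.048  0.059]
0.166 50 [-0.009  0.01  -0.053  0.058]
0.172 47 [-0.01   0.011 -0.053  0.059]
0.178 46 [-0.01   0.014 -0.052  0.06 ]
0.184 46 [-0.009  0.014 -0.051  0.06 ]
0.19 37 [-0.011  0.013 -0.062  0.059]
0.196 49 [-0.013  0.012 -0.063  0.064]
```

View pics/s1.png

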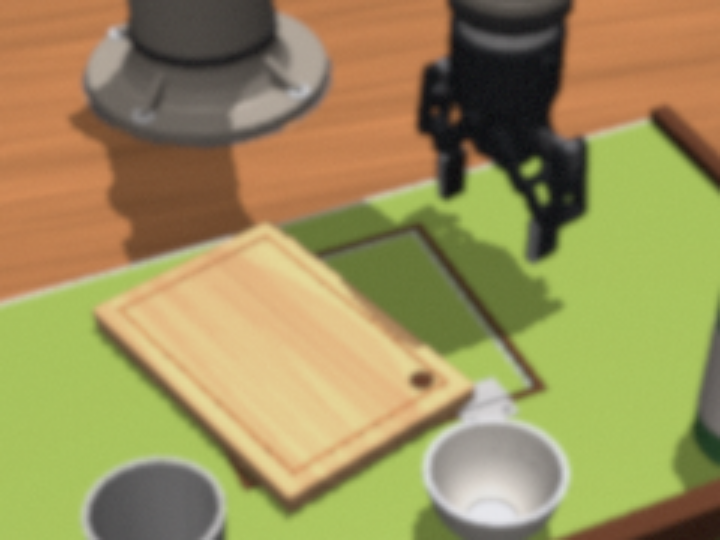

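Fingertips sit about 12.5 mm ahead of the TCP when open, and the path to the board's left side is clear. I'll lower 14 mm and advance.

>>> {"fn": "drive_tool", "kwargs": {
  "increments": [
    {"claw": 0.085,"dx": 0,"dy": 0,"dz": 0.007,"wx": 0,"wy": 0,"wz": 0},
    {"claw": 0.085,"dx": 0,"dy": 0,"dz": 0.007,"wx": 0,"wy": 0,"wz": 0},
    {"claw": 0.085,"dx": -0.015,"dy": 0,"dz": 0,"wx": 0,"wy": 0,"wz": 0},
    {"claw": 0.085,"dx": -0.02,"dy": 0,"dz": 0,"wx": 0,"wy": 0,"wz": 0},
    {"claw": 0.085,"dx": -0.02,"dy": 0,"dz": 0,"wx": 0,"wy": 0,"wz": 0},
    {"claw": 0.085,"dx": -0.02,"dy": 0,"dz": 0,"wx": 0,"wy": 0,"wz": 0},
    {"claw": 0.085,"dx": -0.015,"dy": 0,"dz": 0,"wx": 0,"wy": 0,"wz": 0},
    {"claw": 0.085,"dx": -0.005,"dy": 0,"dz": 0,"wx": 0,"wy": 0,"wz": 0},
    {"claw": 0.085,"dx": 0,"dy": 0,"dz": 0,"wx": 0,"wy": 0,"wz": 0}
  ]
}}

```text
t: 4.28
eef_pos: [0.5175, 0.0382, 0.1472]
tool_rot: [-0.0, 0.547, 0.837, -0.0]
contact_force: [-0.4, -0.3, 0.3]
gripper_width: 0.995
grasp_force: 0.0
```

>>> {"fn": "drive_tool", "kwargs": {
  "increments": [
    {"claw": 0.085,"dx": -0.008,"dy": 0,"dz": 0,"wx": 0,"wy": 0,"wz": 0},
    {"claw": 0.085,"dx": -0.008,"dy": 0,"dz": 0,"wx": 0,"wy": 0,"wz": 0.8},
    {"claw": 0.085,"dx": -0.01,"dy": 0,"dz": 0,"wx": 0,"wy": 0,"wz": 1},
    {"claw": 0.085,"dx": -0.01,"dy": 0,"dz": 0,"wx": 0,"wy": 0,"wz": 1},
    {"claw": 0.085,"dx": -0.01,"dy": 0,"dz": 0,"wx": 0,"wy": 0,"wz": 1},
    {"claw": 0.085,"dx": -0.01,"dy": 0,"dz": 0,"wx": 0,"wy": 0,"wz": 1},
    {"claw": 0.085,"dx": -0.01,"dy": 0,"dz": 0,"wx": 0,"wy": 0,"wz": 1},
    {"claw": 0.085,"dx": -0.01,"dy": 0,"dz": 0,"wx": 0,"wy": 0,"wz": 1},
    {"claw": 0.085,"dx": -0.004,"dy": 0,"dz": 0,"wx": 0,"wy": 0,"wz": 0.5}
  ]
}}

```text
t: 5.4
eef_pos: [0.5461, -0.0372, 0.1473]
tool_rot: [0.0, 0.6, 0.8, -0.0]
contact_force: [-0.8, 3.1, 1.1]
gripper_width: 0.993
grasp_force: 1.6
```

```bash
cat >> h.py <<'E'
EX=np.array([.9876,.157]);EY=np.array([-.157,.9876]);O=np.array([.5501,-.0056])
def lk(w): w=np.atleast_2d(w)[:,:2]-O; return np.round(1000*np.c_[w@EX,w@EY],1)
E
python3 - <<'E'
from h import *
p,d=read_camera("top"); P=pts3("top",d); o=get_obs()
cv2.imwrite("pics/t2.png",p[:,:,::-1])
r=board(p,P); print(r, "locker corners",lk(cv2.boxPoints(r)/1000).tolist(), "tcp",lk(o["eef_pos"]),o["eef_pos"],o["contact_force"])
E
```

```text
((578.2322998046875, -147.3334503173828), (218.71658325195312, 91.40558624267578), 16.14936637878418) locker corners [[-108.6, -112.6], [-97.3, -203.3], [119.7, -176.2], [108.4, -85.5]] tcp [[ -8.8 -30.9]] [ 0.54624734 -0.03746685  0.14736917] [ 0.08544461  0.56687396 -0.3346567 ]
```

View pics/t2.png

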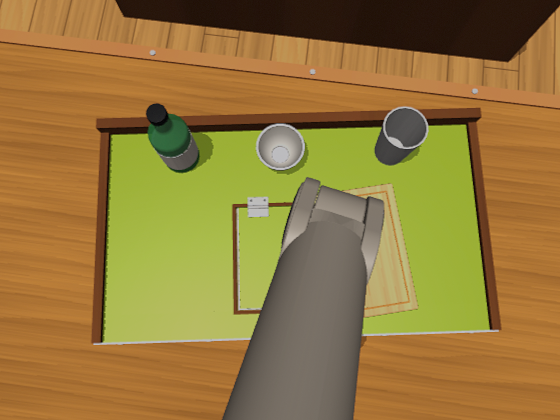

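The board has slid and turned as planned, with its right edge at about (390,185) to (417,305), and the hatch is still shut. I'll carry on with the second half.

>>> {"fn": "drive_tool", "kwargs": {
  "increments": [
    {"claw": 0.085,"dx": -0.008,"dy": 0,"dz": 0,"wx": 0,"wy": 0,"wz": 0.8},
    {"claw": 0.085,"dx": -0.01,"dy": 0,"dz": 0,"wx": 0,"wy": 0,"wz": 0.9},
    {"claw": 0.085,"dx": -0.01,"dy": 0,"dz": 0,"wx": 0,"wy": 0,"wz": 0.9},
    {"claw": 0.085,"dx": -0.01,"dy": 0,"dz": 0,"wx": 0,"wy": 0,"wz": 0.9},
    {"claw": 0.085,"dx": -0.01,"dy": 0,"dz": 0,"wx": 0,"wy": 0,"wz": 0.9},
    {"claw": 0.085,"dx": -0.01,"dy": 0,"dz": 0,"wx": 0,"wy": 0,"wz": 0.9},
    {"claw": 0.085,"dx": -0.01,"dy": 0,"dz": 0,"wx": 0,"wy": 0,"wz": 0.9},
    {"claw": 0.085,"dx": -0.008,"dy": 0,"dz": 0,"wx": 0,"wy": 0,"wz": 0.6},
    {"claw": 0.085,"dx": -0.005,"dy": 0,"dz": 0,"wx": 0,"wy": 0,"wz": 0.4},
    {"claw": 0.085,"dx": -0.002,"dy": 0,"dz": 0,"wx": 0,"wy": 0,"wz": 0},
    {"claw": 0.085,"dx": 0,"dy": 0,"dz": 0,"wx": 0,"wy": 0,"wz": 0}
  ]
}}

```text
t: 6.82
eef_pos: [0.5644, -0.1175, 0.1473]
tool_rot: [0.0, 0.649, 0.761, -0.0]
contact_force: [-0.9, 1.7, 0.9]
gripper_width: 0.997
grasp_force: 0.6
```

>>> {"fn": "drive_tool", "kwargs": {
  "increments": [
    {"claw": 0.085,"dx": 0.006,"dy": 0,"dz": 0,"wx": 0,"wy": 0,"wz": 0},
    {"claw": 0.085,"dx": 0.01,"dy": 0,"dz": 0,"wx": 0,"wy": 0,"wz": 0},
    {"claw": 0,"dx": 0,"dy": 0,"dz": -0.03,"wx": 0,"wy": 0,"wz": 0},
    {"claw": 0,"dx": 0,"dy": 0,"dz": -0.04,"wx": 0,"wy": 0,"wz": 0},
    {"claw": 0,"dx": 0.04,"dy": -0.005,"dz": -0.01,"wx": 0,"wy": 0,"wz": 0},
    {"claw": 0,"dx": 0.05,"dy": -0.01,"dz": 0,"wx": 0,"wy": 0,"wz": 0},
    {"claw": 0,"dx": 0.05,"dy": -0.015,"dz": 0,"wx": 0,"wy": 0,"wz": 0},
    {"claw": 0,"dx": 0.05,"dy": -0.015,"dz": 0,"wx": 0,"wy": 0,"wz": 0},
    {"claw": 0,"dx": 0.05,"dy": -0.014,"dz": 0,"wx": 0,"wy": 0,"wz": 0},
    {"claw": 0,"dx": 0.03,"dy": 0,"dz": 0,"wx": 0,"wy": 0,"wz": 0}
  ]
}}

```text
t: 8.07
eef_pos: [0.4589, 0.1587, 0.2273]
tool_rot: [-0.0, 0.647, 0.762, 0.0]
contact_force: [0.6, -0.2, -0.4]
gripper_width: 0.002
grasp_force: 0.0
```

```bash
python3 - <<'E'
from h import *
p,d=read_camera("top"); P=pts3("top",d); o=get_obs()
cv2.imwrite("pics/t3.png",p[:,:,::-1])
r=board(p,P); print(r, "locker corners",lk(cv2.boxPoints(r)/1000).tolist(), "tcp",lk(o["eef_pos"]),o["eef_pos"],o["contact_force"])
h=cv2.cvtColor(p,cv2.COLOR_RGB2HSV); m=((h[...,1]<50)&(h[...,2]>130)).astype(np.uint8)
for c in cv2.findContours(m,0,2)[0]:
    a=cv2.contourArea(c)
    if a>60:
        (u,v),rad=cv2.minEnclosingCircle(c); print("grey",round(u),round(v),a,round(rad,1),lk(ray("top",[(u,v)],.131)))
E
```

```text
((578.0110473632812, -201.56719970703125), (219.00291442871094, 149.9993896484375), 9.176807403564453) locker corners [[-112.9, -123.2], [-112.5, -273.2], [106.5, -272.6], [106.1, -122.6]] tcp [[-63.7 180.4]] [0.45881796 0.16256597 0.22736966] [0.14763233 2.66293652 0.3388375 ]
grey 338 336 281.5 160.1 [[-137.8  -69.6]]
grey 295 292 478.5 12.8 [[-63.1   0.3]]
grey 57 305 1582.5 55.6 [[-73.5 404.2]]
grey 99 325 9500.0 105.5 [[-108.7  331.6]]
grey 303 258 102.0 68.1 [[ -6.2 -16.9]]
grey 258 206 365.0 13.5 [[87.7 60.7]]
grey 325 204 369.5 13.4 [[ 88.  -59.6]]
grey 280 146 1701.0 24.3 [[198.8  17.6]]
grey 405 127 1438.5 22.7 [[ 228.4 -212.7]]
```

View pics/t3.png

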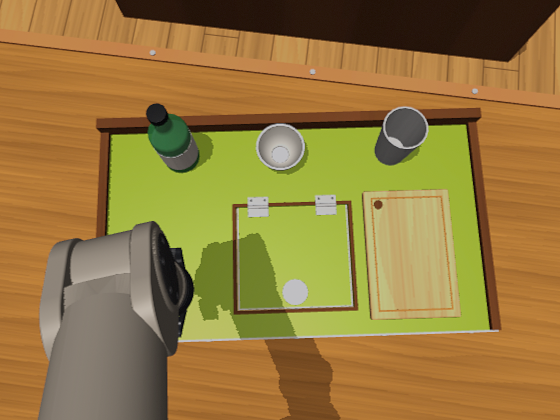

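The board is fully clear of the hatch: its left edge is at locker y -123 mm, against the opening's -100, and at pixels (363,192) to (372,320). The hatch is shut and the push plate is visible at (295,292), which is locker (-63, 0). Next I'll go above the plate with closed fingers.

>>> {"fn": "drive_tool", "kwargs": {
  "increments": [
    {"claw": 0,"dx": -0.03,"dy": 0,"dz": 0,"wx": 0,"wy": 0,"wz": 0},
    {"claw": 0,"dx": -0.04,"dy": 0,"dz": 0,"wx": 0,"wy": 0,"wz": 0},
    {"claw": 0,"dx": -0.04,"dy": 0,"dz": 0,"wx": 0,"wy": 0,"wz": 0},
    {"claw": 0,"dx": -0.04,"dy": 0,"dz": 0,"wx": 0,"wy": 0,"wz": 0},
    {"claw": 0,"dx": -0.02,"dy": 0,"dz": 0.02,"wx": 0,"wy": 0,"wz": 0},
    {"claw": 0,"dx": -0.007,"dy": 0,"dz": 0.02,"wx": 0,"wy": 0,"wz": 0},
    {"claw": 0,"dx": 0,"dy": 0,"dz": 0.01,"wx": 0,"wy": 0,"wz": 0},
    {"claw": 0,"dx": 0,"dy": 0,"dz": 0,"wx": 0,"wy": 0,"wz": 0},
    {"claw": 0,"dx": 0,"dy": 0,"dz": 0,"wx": 0,"wy": 0,"wz": 0}
  ]
}}

```text
t: 9.25
eef_pos: [0.4894, -0.0183, 0.1779]
tool_rot: [0.0, 0.648, 0.762, 0.0]
contact_force: [0.6, 0.4, 0.0]
gripper_width: -0.0
grasp_force: 0.0
```

>>> {"fn": "drive_tool", "kwargs": {
  "increments": [
    {"claw": 0,"dx": 0.003,"dy": 0,"dz": 0.01,"wx": 0,"wy": 0,"wz": 0},
    {"claw": 0,"dx": 0,"dy": 0,"dz": 0.008,"wx": 0,"wy": 0,"wz": 0},
    {"claw": 0,"dx": 0,"dy": 0,"dz": 0.003,"wx": 0,"wy": 0,"wz": 0},
    {"claw": 0,"dx": 0,"dy": 0,"dz": 0.002,"wx": 0,"wy": 0,"wz": 0},
    {"claw": 0,"dx": 0,"dy": 0,"dz": 0,"wx": 0,"wy": 0,"wz": 0},
    {"claw": 0,"dx": 0,"dy": 0,"dz": 0,"wx": 0,"wy": 0,"wz": 0}
  ]
}}

```text
t: 10.0
eef_pos: [0.4882, -0.0159, 0.1546]
tool_rot: [-0.001, 0.649, 0.761, -0.0]
contact_force: [-2.7, 0.7, 5.9]
gripper_width: -0.001
grasp_force: 3.2
```

Contact reads 6 N at TCP z 0.1546. I'll press on in small steps.

>>> {"fn": "drive_tool", "kwargs": {
  "increments": [
    {"claw": 0,"dx": 0,"dy": 0,"dz": 0.001,"wx": 0,"wy": 0,"wz": 0},
    {"claw": 0,"dx": 0,"dy": 0,"dz": 0.001,"wx": 0,"wy": 0,"wz": 0},
    {"claw": 0,"dx": 0,"dy": 0,"dz": 0.001,"wx": 0,"wy": 0,"wz": 0},
    {"claw": 0,"dx": 0,"dy": 0,"dz": 0.001,"wx": 0,"wy": 0,"wz": 0},
    {"claw": 0,"dx": 0,"dy": 0,"dz": 0,"wx": 0,"wy": 0,"wz": 0}
  ]
}}

```text
t: 10.62
eef_pos: [0.4883, -0.0159, 0.1508]
tool_rot: [-0.0, 0.649, 0.761, 0.0]
contact_force: [-3.4, 1.0, 7.6]
gripper_width: 0.003
grasp_force: 4.3
```

>>> {"fn": "drive_tool", "kwargs": {
  "increments": [
    {"claw": 0,"dx": 0,"dy": 0,"dz": 0.001,"wx": 0,"wy": 0,"wz": 0},
    {"claw": 0,"dx": 0,"dy": 0,"dz": 0,"wx": 0,"wy": 0,"wz": 0},
    {"claw": 0,"dx": 0,"dy": 0,"dz": -0.01,"wx": 0,"wy": 0,"wz": 0},
    {"claw": 0,"dx": 0,"dy": 0,"dz": -0.025,"wx": 0,"wy": 0,"wz": 0},
    {"claw": 0,"dx": 0,"dy": 0,"dz": -0.04,"wx": 0,"wy": 0,"wz": 0},
    {"claw": 0,"dx": 0,"dy": 0,"dz": -0.04,"wx": 0,"wy": 0,"wz": 0},
    {"claw": 0,"dx": 0.03,"dy": 0,"dz": 0,"wx": 0,"wy": 0,"wz": 0},
    {"claw": 0,"dx": 0.05,"dy": 0,"dz": 0,"wx": 0,"wy": 0,"wz": 0},
    {"claw": 0,"dx": 0.05,"dy": 0,"dz": 0,"wx": 0,"wy": 0,"wz": 0},
    {"claw": 0,"dx": 0.04,"dy": 0,"dz": 0,"wx": 0,"wy": 0,"wz": 0},
    {"claw": 0,"dx": 0.01,"dy": 0,"dz": 0,"wx": 0,"wy": 0,"wz": 0},
    {"claw": 0,"dx": 0,"dy": 0,"dz": 0,"wx": 0,"wy": 0,"wz": 0},
    {"claw": 0,"dx": 0,"dy": 0,"dz": 0,"wx": 0,"wy": 0,"wz": 0}
  ]
}}

```text
t: 12.25
eef_pos: [0.4603, 0.1601, 0.2643]
tool_rot: [0.0, 0.649, 0.76, -0.0]
contact_force: [-0.0, 0.1, 0.0]
gripper_width: 0.001
grasp_force: 0.0
```

```bash
python3 - <<'E'
from h import *
p,d=read_camera("top"); P=pts3("top",d)
cv2.imwrite("pics/t4.png",p[:,:,::-1]); r=board(p,P); print("board",lk(cv2.boxPoints(r)/1000).tolist())
L=(P[...,:2]-O); X=L@EX;Y=L@EY
m=(abs(Y)<.08)&(X<.07)&(X>-.085)&(d>0); print("lid slope",np.polyfit(X[m],P[...,2][m],1))
z=np.load("/tmp/top0.npz")["p"]; D=abs(p.astype(int)-z).max(-1)
print("bystander change",{n:float(np.median(D[a:b,c:e])) for n,(a,b,c,e) in dict(bottle=(105,175,145,200),bowl=(126,172,256,306),tumbler=(108,166,374,428)).items()})
print(get_obs()["joint_vel"].round(3))
E
```

```text
board [[-112.8, -123.1], [-112.5, -273.1], [106.5, -272.7], [106.2, -122.7]]
lid slope [-0.22689466  0.15015412]
bystander change {'bottle': 12.0, 'bowl': 16.0, 'tumbler': 11.0}
[-0.     0.001 -0.004  0.    -0.001 -0.001 -0.002]
```

View pics/t4.png

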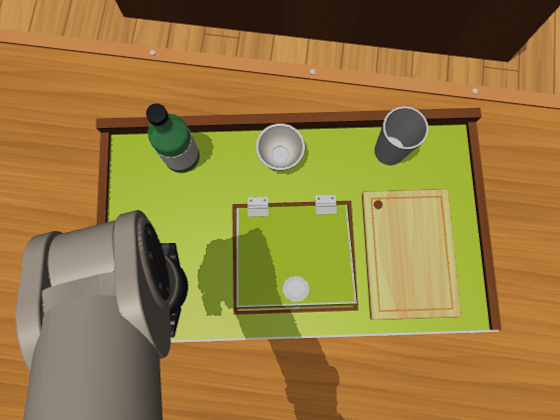

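The lid is ajar: its measured slope is 0.227, and its raised front edge shows at row 305. The board is clear at (363,192) to (460,318). The bottle, bowl and tumbler are where they stood, and the arm touches nothing.

```bash
python3 -c "
from station import *
print(hand_in())"
```

```text
the job is handed in; nothing more can be done
None
```

The job is handed in: the board lies clear of the hatch, about 23 mm beyond its right edge, the hatch is ajar at about 0.22 rad, and the bottle, tumbler and bowl stand where they were.

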